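Uncap the gearbox servo and hold its piston flush

ROBOT

A 7-joint arm with a two-finger parallel gripper is mounted at the origin on the work surface. World frame = base frame: x ahead of the robot, y to its left, z up, the work surface at z = 0. Lengths are in m, angles in rad, forces in N, time in s.
With the tool pointing down it reaches from about 0.4 to 0.85 m from the base axis. Payload 10.4 kg.
Tool frame: the origin (TCP) lies on the centre line of the jaws, within the pads' length; the fingertips stand 17 mm ahead of it and the grasp point (between the pads) lies 2 mm behind it (manip.tcp_to_tips is the distance from the TCP to the fingertips, in m); z points along the fingers, x is the direction in which the jaws open and shut, and the axes are right-handed (so a half turn about z gives the same grasp; the last joint's range is limited). The gripper opens to 85 mm and grips with 20 to 120 N. Pads are 22 mm wide; open, the fingers measure 114 mm over their backs; the gripper's body (76 mm by 85 mm) begins 54 mm behind the grasp point. The pads swing forward as they close: fully open they stand 13 mm farther back than shut.
Start: joints at [1.261, 0.332, -0.065, 1.46, 0.022, 1.35, -0.088], TCP at [0.177, -0.599, 0.248] pointing down, gripper open.
Joint ranges: [-2.6, 2.6], [-0.5, 2.12], [-1.47, 1.34], [0.16, 2.42], [-1.27, 4.41], [0.06, 2.06], [-2.6, 2.6]. Speed limits (rad/s): [2.22, 2.22, 2.79, 2.79, 3.14, 3.14, 3.14].

INTERFACE

Orientations are given as a unit quaternion [x, y, z, w].
In Python, from workcell import manip gives the robot as it stands.
- The arm moves only by the shell command python3 -m pendant 'ROWS' [FORCE]. ROWS is JSON, a list of rows, each a list of 3 entries, a list of its own where there are three numbers: the shift along the world's x, y, z in cm, then the turn, a rotation vector about the world's x, y, z in degrees, then the closure in counts, from 0 (fully open) to 255 (shut). A call has 1 to 12 rows; each row shifts and turns the pose as measured when the row begins; what a row does not reach is not made up. A row lasts 1/8 s, in which the tool goes at most 62.5 mm and 10.7 degrees, less where a joint would pass 70% of its speed; a pose out of reach is approached as far as the arm can. A call is refused whole if a number of a shift passes 6.25 or a number of a turn 10.7, either way. A call with a gripper value outside its range is refused whole. The fingers move at their own pace and stop on an object; FORCE is the grip in N (left out, the last holds). Time passes only in rows, so rows that do not move let the fingers close. It gives the time, the measured TCP pose, the force and the opening at its end, in the units of the state.
- manip.get_obs(): the state, without advancing time (a new reading comes with each control period).
- manip.camera(name): name is "scene" or "top" or "wrist"; returns a dict with "pixels" (420x560x3 uint8, red, green, blue), "range_z" (420x560 float32, m along the optical axis (not along the pixel's ray), 0 where there is no reading), "K" (3x3 intrinsics, pixels), "dist" ([k1, k2, p1, p2, k3] as OpenCV has them; the pictures are not rectified), "origin" and "rotation" of the camera in the world; the wrist camera has in their place "hand_eye" (4x4, takes a point from camera to tool coordinates, whose origin is the TCP and whose axes are the tool frame's). Camera axes: x right, y down, z forward; pixel columns grow to the right and rows downward; lengths in m; the calibration is good to about 2 mm. A picture is of the moment at which its call begins: read the wrist's pose just before it.
- manip.hand_in(): hands the job in, once; it reports no verdict.
The state is a dict: "clock": time; "joint_pos": joint angles; "joint_velocities": joint speeds; "tau": joint torques, N m; "position": TCP position; "ee_rot": TCP orientation; "ft_force": force on the tool from outside, world axes, zero at the start; "torque": the same for the moment, N m; "grip_width": opening from 0.0 (shut) to 1.0 (fully open).
Only numpy, scipy, OpenCV 4.12 (cv2) and the standard library are available. Lean on these libraries where they do the work, as an engineer would, in place of code of your own. Each camera call takes 0.05 s, during which the arm holds its last target.

TASK

Pull the snap-fitted cap up off the gearbox servo and set it down gently, upright, on the bench, leaving the loose gear and bearing where they are. Then press the servo's spring-loaded piston down with the fingertips until its top is flush with the rim of its collar, never driving it down to its stop, and finish while still holding it there, so that the retaining clip can be fitted.

Things in the scene. Friction and masses are not known exactly. Their poses are not given: they have to be found in the camera images.
- housing: gearbox servo, aluminium casting fixed to the bench, left or right: block 150 mm (x) by 130 mm (y), top at 58 mm; round flange 108 mm across, top at 64 mm; on it an upright collar, outer diameter 69, inner 58 mm, its rim 90 mm above the bench. Origin: centre of the underside; z up; collar, piston and fitted cap share this axis. The other, smaller casting stands on the other side
- rim (a point): centre of the collar's mouth, level with its rim, 90 mm above the bench
- piston_top (a point): centre of the piston's flat steel top, 55 mm across. Released it stands 8 mm above the collar's rim (98 mm above the bench); it moves down with the piston. Under the cap at the start
- piston (a joint): travel of the spring-loaded piston (m): 0 = up, 0.008 = top flush with the rim, 0.016 = down on its stop. Its spring pushes back with about 6 N at the start of travel, 12 N when flush and 17.5 N at the stop; it springs up when let go
- cap: grey plastic cap, 80 g, snapped over the collar, skirt 85 mm across, 42 mm to its flat top, with a finger bar on top 56 mm long (cap's x), 14 mm thick (y), 33 mm tall: 75 mm in all. Origin: centre of the skirt's lower edge, on the flange 64 mm above the bench when fitted; z up. Sprung balls catch its inner lip: a straight upward pull of 10 to 20 N frees it in about 8 mm; clear after 35 mm
- cap_grip (a point): middle of the cap's finger bar, 61 mm above the cap's lower edge (the bar spans 42 to 75 mm); the bar points up to about 65 degrees either way from world x
- accumulator: bystander: smaller aluminium casting bolted to the bench, 110 by 100 mm, 64 mm tall, with a low round boss and no cap. Origin: centre of the underside
- gear: bystander: loose steel gear with a stub shaft standing up, 84 mm across, 62 mm tall, 500 g. Origin: centre of the underside. Stands in the middle of the bench, near or far
- bearing: bystander: loose steel bearing lying flat, 70 mm across, 20 mm tall, 300 g. Origin: centre of the underside. Lies in the middle of the bench, far or near; gear and bearing may have changed places

How it is judged:
By the outcome, as a careful person would: the job done as asked, in the order asked, and still so for the second after the job is handed in, while the arm keeps its last pose, push and grip.
It also fails if it takes over 51 s, if anything falls off the work surface, if the arm or the gripper's body presses on something with over 40 N, if the wrist force passes 120 N, or if a joint passes its speed limit or range.

## Working session

There is one attempt and no reset: what is moved stays moved. The work goes in short steps, Python scripts to look and compute and a shell command to move; the robot and the scene stay as the last step left them, time stands still between calls to the robot, and variables do not carry over. Pictures are saved under pics/ and viewed, and the job is handed in when it is done.

```bash
mkdir -p pics
cat > h.py <<'E'
import numpy as np,cv2
from workcell import manip
from scipy.spatial.transform import Rotation as R
def snap(name,fn):
    o=manip.get_obs(); c=manip.camera(name)
    cv2.imwrite('pics/'+fn+'.png',c['pixels'][:,:,::-1])
    if name=='wrist':
        T=np.eye(4);T[:3,:3]=R.from_quat(o['ee_rot']).as_matrix();T[:3,3]=o['position']
        T=T@np.array(c['hand_eye']);c['rotation']=T[:3,:3];c['origin']=T[:3,3]
    np.savez('pics/'+fn+'.npz',**{k:np.array(c[k]) for k in('pixels','range_z','K','dist','origin','rotation')})
    return c
def ray(c,uv):
    p=cv2.undistortPoints(np.array([[uv]],float),np.array(c['K']),np.array(c['dist']))[0,0]
    return np.array(c['origin']),np.array(c['rotation'])@np.array([p[0],p[1],1.])
def pz(c,uv,z):
    o,d=ray(c,uv);return o+d*(z-o[2])/d[2]
def pd(c,uv):
    o,d=ray(c,uv);u,v=map(int,uv);return o+d*c['range_z'][v,u]
def tri(c1,a,c2,b):
    o1,d1=ray(c1,a);o2,d2=ray(c2,b)
    A=np.stack([d1,-d2],1);s=np.linalg.lstsq(A,o2-o1,rcond=None)[0]
    p,q=o1+d1*s[0],o2+d2*s[1];return (p+q)/2,np.linalg.norm(p-q)
E
python3 - <<'E'
from h import *
np.set_printoptions(precision=4,suppress=True)
for n in('scene','top'):
    c=snap(n,n+'0');print(n,c['K'],c['dist'],c['origin'],c['rotation'])
o=manip.get_obs();print(o)
E
```

```text
scene [[406.2526   0.     279.3106]
 [  0.     406.2526 207.7234]
 [  0.       0.       1.    ]] [-0.0738  0.      0.      0.      0.    ] [0.9214 0.2997 0.6324] [ 0.4105  0.8377 -0.3265 -0.1522]
top [[449.3996   0.     280.6959]
 [  0.     449.3996 204.3537]
 [  0.       0.       1.    ]] [-0.0668  0.      0.      0.      0.    ] [ 0.4595 -0.013   0.8534] [ 0.7144 -0.6952  0.0603 -0.053 ]
{'clock': 0.1, 'joint_pos': array([ 1.2614,  0.3328, -0.0647,  1.4609,  0.0216,  1.3499, -0.0885]), 'joint_velocities': array([-0.0001, -0.0019,  0.0008, -0.0023,  0.0016, -0.0009,  0.0002]), 'tau': array([  0.0008, -62.6739,   0.0486, -39.2426,   0.0161,   0.007 ,
         0.    ]), 'position': array([ 0.1767, -0.5992,  0.2476]), 'ee_rot': array([ 0.8009, -0.5988, -0.0005, -0.0004]), 'ft_force': array([ 0.2222, -1.2561,  0.2828]), 'torque': array([-0.0146, -0.0218, -0.0268]), 'grip_width': 1.0017081207973104}
```

```bash
sed -i "s/    np.savez/    if np.array(c['rotation']).size==4: c['rotation']=R.from_quat(c['rotation']).as_matrix()\n    np.savez/" h.py
cat >> h.py <<'E'
def load(fn):
    d=np.load('pics/'+fn+'.npz');d={k:d[k] for k in d.files}
    if d['rotation'].size==4:d['rotation']=R.from_quat(d['rotation']).as_matrix()
    return d
np.set_printoptions(precision=4,suppress=True)
E
```

```text
(no output)
```

View pics/scene0.png

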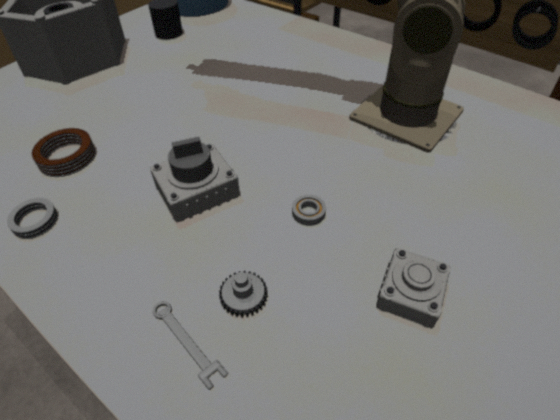

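View pics/top0.png

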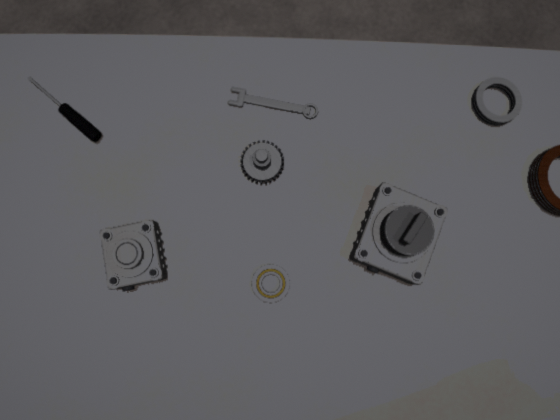

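Scene: the capped housing is at about (193,165), the gear at (243,290), the bearing at (309,209) and the accumulator at (415,285). Top: the cap's bar is at about (411,229), the gear at (262,160) and the bearing at (271,283). I'll enlarge both views of the bar.

Run:
```python
import cv2,numpy as np
a=cv2.imread('pics/top0.png')[170:295,345:455];a=cv2.resize(a,None,fx=4.5,fy=4.5,interpolation=3)
cv2.imwrite('pics/t0c.png',np.clip(a*2.0,0,255).astype('uint8'))
a=cv2.imread('pics/scene0.png')[125:225,140:250];a=cv2.resize(a,None,fx=5,fy=5,interpolation=3)
cv2.imwrite('pics/s0c.png',np.clip(a*1.3,0,255).astype('uint8'))
```

```text
(no output)
```

View pics/t0c.png

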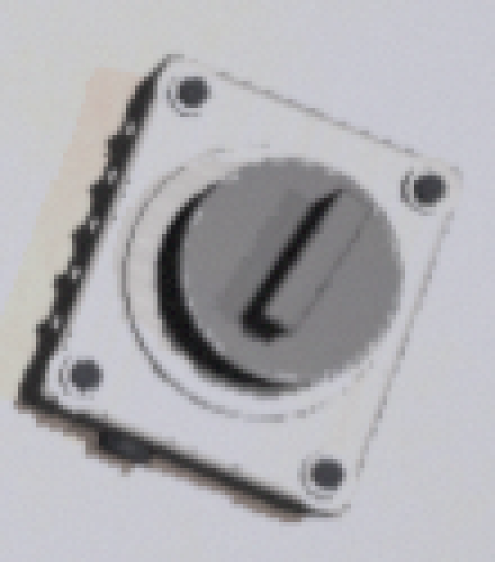

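View pics/s0c.png

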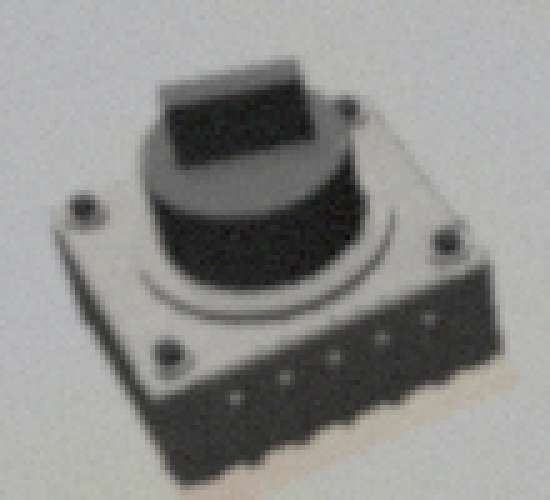

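```bash
cat >> h.py <<'E'
def cloud(c):
    v,u=np.mgrid[0:420,0:560];uv=np.stack([u.ravel(),v.ravel()],1).astype(float)[:,None]
    p=cv2.undistortPoints(uv,c['K'],c['dist'])[:,0];z=c['range_z'].ravel()
    P=np.c_[p*z[:,None],z]@np.array(c['rotation']).T+c['origin'];P[z==0]=np.nan
    return P.reshape(420,560,3)
E
python3 - <<'E'
from h import *
t=load('top0');s=load('scene0')
# four bar-top corners, triangulate
off=lambda p,a,b,f:(a+p[0]/f,b+p[1]/f)
ts=[(342,190),(376,208),(250,322),(290,335)]
for uv in ts: 
    w=off(uv,345,170,4.5);print('top',w,pz(t,w,.139))
for uv in [(162,90),(297,62),(300,82),(165,106)]:
    w=off(uv,140,125,5);print('scene',w,pz(s,w,.139))
for n,c in(('top',t),('scene',s)):
    P=cloud(c);q=P[(P[...,2]>.132)&(P[...,2]<.146)&(P[...,1]<-.1)&(P[...,0]>.25)&(P[...,0]<.7)]
    q=q[np.linalg.norm(q[:,:2]-np.median(q[:,:2],0),axis=1)<.05]
    m=q.mean(0);w,V=np.linalg.eigh(np.cov(q[:,:2].T));print(n,len(q),m,np.sqrt(w*12),V[:,1])
    q=P[(P[...,2]>.098)&(P[...,2]<.112)&(np.linalg.norm(P[...,:2]-m[:2],axis=-1)<.06)]
    (x,y),r=cv2.minEnclosingCircle(q[:,:2].astype(np.float32));print(' captop',len(q),x,y,r,np.median(q[:,2]))
    for nm,lo,hi,xy,rr in(('flange/block',.05,.07,m[:2],.12),):
        q=P[(P[...,2]>lo)&(P[...,2]<hi)&(np.linalg.norm(P[...,:2]-xy,axis=-1)<rr)]
        print(nm,len(q),cv2.minAreaRect(q[:,:2].astype(np.float32)))
    # other things
    for nm,xy in(('gear',(262,160)),('bear',(271,283)),('acc',(127,253))):
        g=pz(t,xy,.03)[:2];q=P[(P[...,2]>.012)&(np.linalg.norm(P[...,:2]-g,axis=-1)<.075)]
        print(nm,g,len(q),q[:,2].max(),cv2.minAreaRect(q[:,:2].astype(np.float32)))
E
```

```text
top (421.0, 212.22222222222223) [ 0.5686 -0.2469  0.139 ]
top (428.55555555555554, 216.22222222222223) [ 0.5624 -0.2592  0.139 ]
top (400.55555555555554, 241.55555555555554) [ 0.5202 -0.2126  0.139 ]
top (409.44444444444446, 244.44444444444446) [ 0.5159 -0.2269  0.139 ]
scene (172.4, 143.0) [ 0.5654 -0.2515  0.139 ]
scene (199.4, 137.4) [ 0.5213 -0.2215  0.139 ]
scene (200.0, 141.4) [ 0.5295 -0.2115  0.139 ]
scene (173.0, 146.2) [ 0.5713 -0.2431  0.139 ]
top 315 [ 0.5434 -0.2359  0.1386] [0.0146 0.0561] [-0.844   0.5364]
 captop 1574 0.5433565974235535 -0.23734572529792786 0.04296479746699333 0.1062126786918719
flange/block 3804 ((0.5434679985046387, -0.23721042275428772), (0.13225963711738586, 0.15157151222229004), 68.9030532836914)
gear [0.6765 0.0177] 1360 0.06516145721076094 ((0.6768461465835571, 0.01878306269645691), (0.08180463314056396, 0.08241525292396545), 77.26294708251953)
bear [ 0.4483 -0.0061] 882 0.02400493996767461 ((0.447296679019928, -0.0042230114340782166), (0.06848664581775665, 0.06826514005661011), 46.891910552978516)
acc [0.4946 0.2593] 3586 0.06824547882380227 (
[... 158 characters left out ...]
 [-0.9361  0.3519]
 captop 194 0.43388333916664124 -0.9082001447677612 0.05684813857078552 0.10527603190782531
flange/block 464 ((0.43262067437171936, -0.9067609310150146), (0.06366093456745148, 0.22062838077545166), 53.43377685546875)
gear [0.6765 0.0177] 1570 0.06357631660257734 ((0.6790919303894043, 0.019290387630462646), (0.08350534737110138, 0.08328452706336975), 33.79774856567383)
bear [ 0.4483 -0.0061] 624 0.022213714872586166 ((0.4497382938861847, -0.0038101300597190857), (0.06888796389102936, 0.06892068684101105), 57.38704299926758)
acc [0.4946 0.2593] 3821 0.06655291375196859 ((0.4928990602493286, 0.24926498532295227), (0.11699801683425903, 0.10534168779850006), 13.617266654968262)
```

```bash
python3 -m pendant '[[[3.7,3.6,0],[0,0,-4.9],0],[[3.7,3.6,0],[0,0,-4.9],0],[[3.7,3.6,0],[0,0,-4.9],0],[[3.7,3.6,0],[0,0,-4.9],0],[[3.7,3.6,0],[0,0,-4.9],0],[[3.7,3.6,0],[0,0,-4.9],0],[[3.7,3.6,0],[0,0,-4.9],0],[[3.7,3.6,0],[0,0,-4.9],0],[[3.7,3.6,0],[0,0,-4.9],0],[[3.7,3.6,0],[0,0,-4.9],0],[[0,0,0],[0,0,0],0]]' 80
python3 - <<'E'
from h import *
c=snap('wrist','w1');o=manip.get_obs();print(o['position'],R.from_quat(o['ee_rot']).as_matrix(),o['joint_pos'],c['origin'])
a=c['pixels'][:,:,::-1];cv2.imwrite('pics/w1b.png',np.clip(a*1.4,0,255))
E
```

```text
clock: 1.48
position: [0.5531, -0.2237, 0.2431]
ee_rot: [-0.467, 0.884, 0.004, 0.001]
ft_force: [0.7, 0.1, -0.0]
grip_width: 0.998
[ 0.5517 -0.2263  0.2431] [[-0.5663 -0.8242 -0.0033]
 [-0.8242  0.5662  0.0071]
 [-0.004   0.0068 -1.    ]] [ 0.5674  0.2938 -0.3089  1.5308  0.0845  1.3361 -1.9219] [ 0.6171 -0.2671  0.3672][ WARN:0@1.888] global loadsave.cpp:1063 imwrite_ Unsupported depth image for selected encoder is fallbacked to CV_8U.
```

View pics/w1b.png

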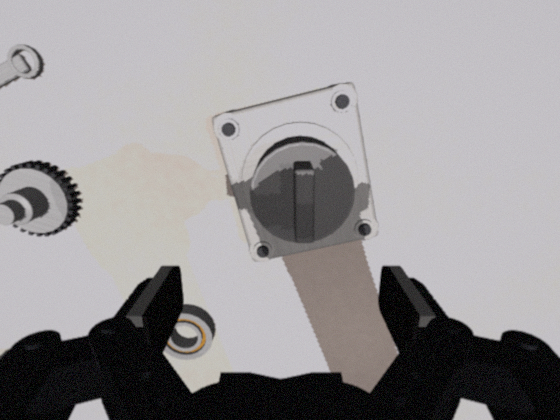

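The cap's bar is at about (304,200) in the wrist view, between (295,162) and (314,242). The arm was still settling, so I'll measure again now.

Run:
```python
from h import *
for i in range(2):
    c=snap('wrist','w2');o=manip.get_obs();print(o['position'],np.degrees(np.arctan2(*R.from_quat(o['ee_rot']).as_matrix()[[1,0],0])),o['joint_velocities'].max())
P=cloud(c);h=np.array([.5434,-.236])
for lo,hi in((.130,.148),(.1,.112),(.05,.07)):
    q=P[(P[...,2]>lo)&(P[...,2]<hi)&(np.linalg.norm(P[...,:2]-h,axis=-1)<.12)]
    (x,y),r=cv2.minEnclosingCircle(q[:,:2].astype(np.float32))
    print(len(q),np.median(q[:,2]),cv2.minAreaRect(q[:,:2].astype(np.float32)),q.mean(0),'circ',x,y,r)
    w,V=np.linalg.eigh(np.cov(q[:,:2].T));print(np.sqrt(w*12),np.degrees(np.arctan2(V[1,1],V[0,1])))
t=load('top0')
a=c['pixels'][140:260,225:385][:,:,::-1];cv2.imwrite('pics/w2c.png',np.clip(cv2.resize(a,None,fx=5,fy=5,interpolation=3)*1.8,0,255))
```

```text
[ 0.5507 -0.2282  0.2432] -124.62104326664473 0.030658293843826148
[ 0.5501 -0.2294  0.2434] -124.72052395433458 0.01933972678107239
1468 0.137877421320763 ((0.5440959930419922, -0.23600736260414124), (0.014045653864741325, 0.05575289577245712), 57.01969528198242) [ 0.5455 -0.2367  0.1377] circ 0.544292151927948 -0.23568296432495117 0.028395676985383034
[0.0138 0.0568] 147.4852579556152
6746 0.10503839254645517 ((0.5443270206451416, -0.23619693517684937), (0.08415358513593674, 0.08319467306137085), 58.42586898803711) [ 0.5471 -0.2377  0.105 ] circ 0.5437172651290894 -0.23587271571159363 0.04265693947672844
[0.0731 0.0805] 58.629580355561494
12515 0.057331715659845794 ((0.5440370440483093, -0.23574267327785492), (0.1313546597957611, 0.15135928988456726), 69.04851531982422) [ 0.5595 -0.2444  0.0585] circ 0.5440757274627686 -0.23599353432655334 0.09691675007343292
[0.1503 0.1658] 165.18551476519772[ WARN:0@3.199] global loadsave.cpp:1063 imwrite_ Unsupported depth image for selected encoder is fallbacked to CV_8U.
```

View pics/w2c.png

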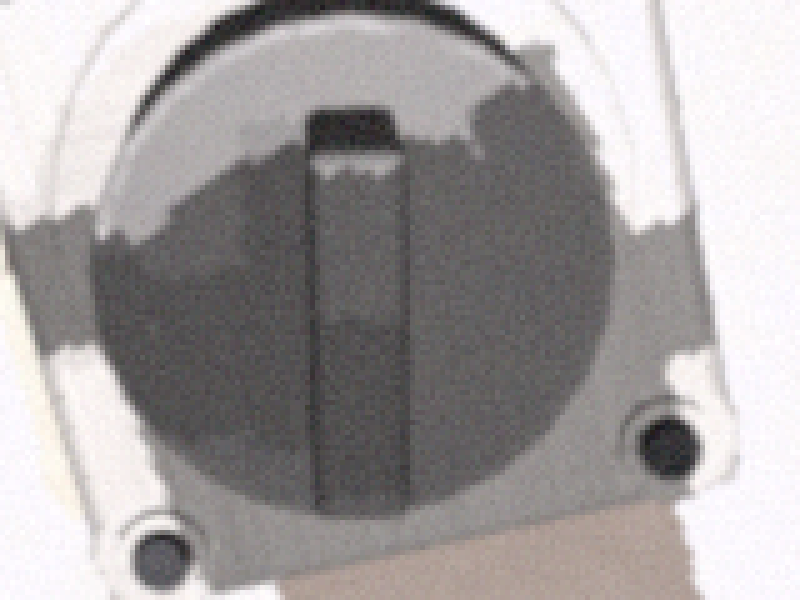

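```bash
python3 - <<'E'
from h import *
print(tri(load('top0'),(414.9,228.6),load('w2'),(296.5,206.1)))
E
python3 -m pendant '[[[-0.3,-0.3,-2.0],[0,0,1],0],[[-0.3,-0.3,-3.0],[0,0,1],0],[[0,0,-2.0],[0,0,0],0],[[0,0,0],[0,0,0],0],[[0,0,0],[0,0,0],0]]'
python3 - <<'E'
from h import *
o=manip.get_obs();M=R.from_quat(o['ee_rot']).as_matrix();print(o['position'],M[:,2],np.degrees(np.arctan2(M[1,0],M[0,0])),o['joint_velocities'],o['ft_force'])
E
```

```text
(array([ 0.5431, -0.237 ,  0.134 ]), np.float64(0.0023630233719535796))
clock: 2.25
position: [0.5397, -0.2434, 0.1731]
ee_rot: [-0.475, 0.88, 0.002, -0.001]
ft_force: [0.4, 1.2, 0.3]
grip_width: 0.997
[ 0.5397 -0.2434  0.1731] [-0.0035  0.002  -1.    ] -123.22592687659781 [ 0.0092 -0.0003  0.0056  0.007   0.0005 -0.0005  0.0031] [0.3836 1.1548 0.2575]
```

```bash
python3 -m pendant '[[[0.4,0.7,-0.5],[0,0,0.6],0],[[0,0,0],[0,0,0],0],[[0,0,0],[0,0,0],0]]'
python3 - <<'E'
from h import *
o=manip.get_obs();M=R.from_quat(o['ee_rot']).as_matrix();print(o['position'],M[:,2],np.degrees(np.arctan2(M[1,0],M[0,0])),o['joint_velocities'],o['ft_force'])
E
```

```text
clock: 2.62
position: [0.5447, -0.2363, 0.1697]
ee_rot: [-0.48, 0.877, 0.001, -0.0]
ft_force: [0.2, 0.4, 0.7]
grip_width: 1.0
[ 0.5447 -0.2363  0.1697] [-0.001   0.0008 -1.    ] -122.58887648581226 [-0.0072 -0.0008 -0.0051  0.0025 -0.0031 -0.0013  0.0018] [0.2349 0.4339 0.7356]
```

Aligned. I'll descend to about TCP z 0.128, then close.

```bash
python3 -m pendant '[[[0,0,-1.5],[0,0,0],0],[[0,0,-1.5],[0,0,0],0],[[0,0,-0.8],[0,0,0],0],[[0,0,0],[0,0,0],0],[[0,0,0],[0,0,0],0]]'
python3 - <<'E'
from h import *
o=manip.get_obs();M=R.from_quat(o['ee_rot']).as_matrix();print(o['position'],M[:,2],np.degrees(np.arctan2(M[1,0],M[0,0])),o['joint_velocities'],o['ft_force'])
E
```

```text
clock: 3.25
position: [0.5442, -0.2361, 0.1282]
ee_rot: [-0.48, 0.877, 0.001, -0.001]
ft_force: [-0.7, 0.2, 0.8]
grip_width: 1.001
[ 0.5442 -0.2361  0.1282] [-0.0023  0.0014 -1.    ] -122.58214400584424 [-0.0005  0.0037  0.0013  0.0019 -0.0008 -0.0028  0.0022] [-0.7158  0.1634  0.8279]
```

```bash
python3 -m pendant '[[[0,0,0],[0,0,0],255],[[0,0,0],[0,0,0],255],[[0,0,0],[0,0,0],255],[[0,0,0],[0,0,0],255],[[0,0,0],[0,0,0],255],[[0,0,0],[0,0,0],255],[[0,0,0],[0,0,0],255],[[0,0,0],[0,0,0],255]]' 80
python3 - <<'E'
from h import *
c=snap('wrist','w3')
E
```

```text
clock: 4.25
position: [0.5447, -0.2365, 0.1294]
ee_rot: [-0.48, 0.877, 0.0, -0.0]
ft_force: [-0.1, 0.5, -0.2]
grip_width: 0.149
```

View pics/w3.png

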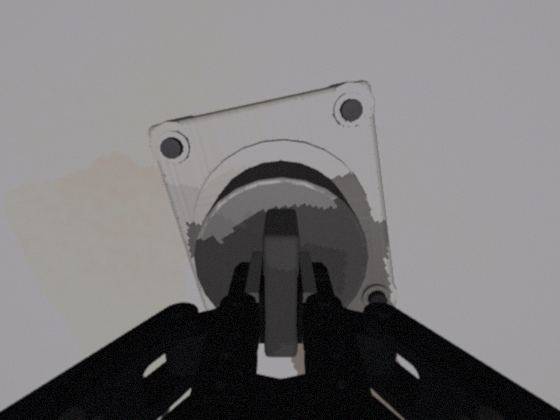

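The bar stands between the pads (columns 262–298) and the opening of about 13 mm matches it. I'll pull up gradually.

```bash
python3 -m pendant '[[[0,0,0.3],[0,0,0],255],[[0,0,0.3],[0,0,0],255],[[0,0,0.3],[0,0,0],255],[[0,0,0.3],[0,0,0],255]]'; python3 -m pendant '[[[0,0,0.3],[0,0,0],255],[[0,0,0.3],[0,0,0],255],[[0,0,0.3],[0,0,0],255],[[0,0,0.3],[0,0,0],255]]'
```

```text
clock: 4.8
position: [0.5442, -0.2367, 0.1395]
ee_rot: [-0.48, 0.877, 0.001, -0.001]
ft_force: [0.9, -0.5, 2.0]
grip_width: 0.148
clock: 5.3
position: [0.5444, -0.2364, 0.154]
ee_rot: [-0.48, 0.877, 0.001, -0.0]
ft_force: [-0.5, -0.2, -0.7]
grip_width: 0.149
```

```bash
python3 -m pendant '[[[0,0,1.5],[0,0,0],255],[[0,0,2],[0,0,0],255],[[0,0,2],[0,0,0],255],[[0,0,1.5],[0,0,0],255],[[0,0,0],[0,0,0],255]]'
python3 - <<'E'
from h import *
c=snap('scene','s4');a=c['pixels'][60:260,100:320][:,:,::-1];cv2.imwrite('pics/s4c.png',cv2.resize(a,None,fx=3,fy=3))
P=cloud(c);t=snap('top','t4');Pt=cloud(t)
for n,Q in(('s',P),('t',Pt)):
    for g,z in(((.4,-.42),0),((.42,-.45),0)):
        m=(np.abs(Q[...,0]-.40)<.09)&(np.abs(Q[...,1]+.42)<.09);q=Q[m][:,2];print(n,m.sum(),np.nanmin(q),np.nanmax(q),np.nanmedian(q))
E
```

```text
clock: 5.92
position: [0.5446, -0.2363, 0.23]
ee_rot: [-0.48, 0.877, -0.0, 0.0]
ft_force: [0.2, -0.1, -1.5]
grip_width: 0.147
s 1273 -0.0049694173546768194 0.0026807226412453034 -0.0012883501759157756
s 1273 -0.0049694173546768194 0.0026807226412453034 -0.0012883501759157756
t 6450 -0.005240715185631295 0.006086614108488986 0.00020866768675870118
t 6450 -0.005240715185631295 0.006086614108488986 0.00020866768675870118
```

View pics/s4c.png

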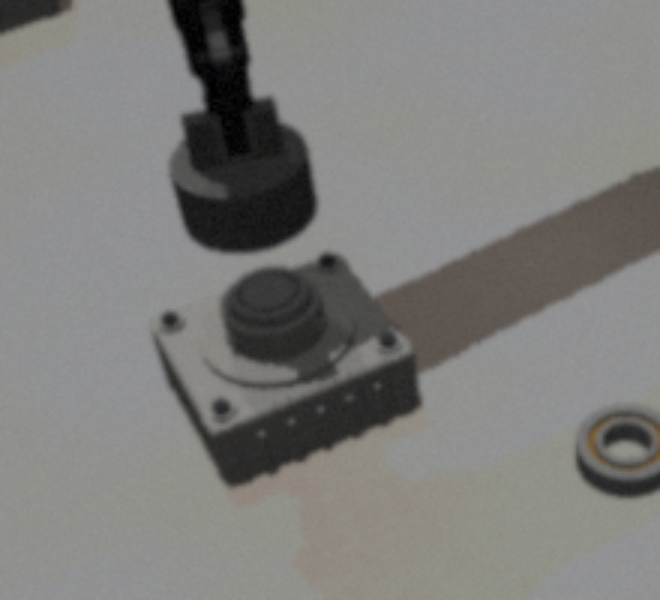

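View pics/t4.png

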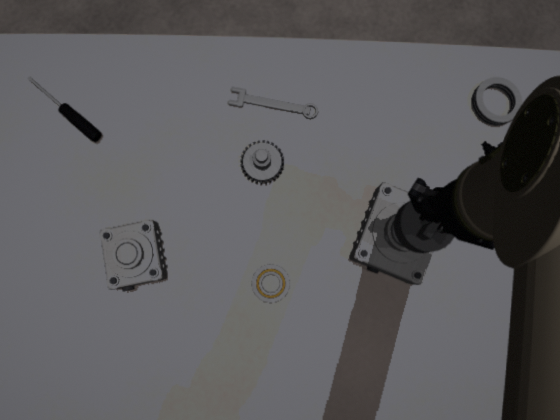

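The cap is clear (held at (243,185) in the crop) and the piston is standing up in the collar. I'll carry it to open bench near (0.56, 0.10), turning with the arm to keep joint 7 away from its limit.

```bash
python3 -m pendant '[[[0,2,0.5],[0,0,3],255],[[0.2,4.2,0],[0,0,5],255],[[0.2,4.2,0],[0,0,5],255],[[0.2,4.2,0],[0,0,5],255],[[0.2,4.2,0],[0,0,5],255],[[0.2,4.2,0],[0,0,5],255],[[0.2,4.2,0],[0,0,5],255],[[0.2,3.8,0],[0,0,4],255],[[0.2,2,0],[0,0,3],255],[[0,0,0],[0,0,0],255],[[0,0,0],[0,0,0],255]]'
python3 - <<'E'
from h import *
c=snap('scene','s5');o=manip.get_obs();M=R.from_quat(o['ee_rot']).as_matrix();print(o['position'],M[:,2],o['joint_pos'])
P=cloud(c);d=np.linalg.norm(P[...,:2]-o['position'][:2],axis=-1)
z=P[...,2][(d<.045)&(P[...,2]>.08)];print(np.histogram(z,bins=np.arange(.12,.30,.005)))
cv2.imwrite('pics/s5c.png',cv2.resize(c['pixels'][120:360,150:480][:,:,::-1],None,fx=2.4,fy=2.4))
E
```

```text
clock: 7.4
position: [0.5501, 0.1289, 0.2304]
ee_rot: [0.775, -0.632, -0.004, 0.003]
ft_force: [-1.0, -0.3, -0.6]
grip_width: 0.146
[0.5501 0.1288 0.2305] [-0.009   0.0007 -1.    ] [ 0.212   0.2756 -0.6172  1.6153  0.1595  1.311  -1.7981]
(array([   0,    0,    0,    0,    0,    0,    0,    0,    9,  105,  117,
        122,  124,  126,  130,  125,  141, 1303,   30,   47,   65,   83,
         76,  222,  149,   57,   56,   99,  147,  273,  170,  125,  147,
        147,  135]), array([0.12 , 0.125, 0.13 , 0.135, 0.14 , 0.145, 0.15 , 0.155, 0.16 ,
       0.165, 0.17 , 0.175, 0.18 , 0.185, 0.19 , 0.195, 0.2  , 0.205,
       0.21 , 0.215, 0.22 , 0.225, 0.23 , 0.235, 0.24 , 0.245, 0.25 ,
       0.255, 0.26 , 0.265, 0.27 , 0.275, 0.28 , 0.285, 0.29 , 0.295]))
```

View pics/s5c.png

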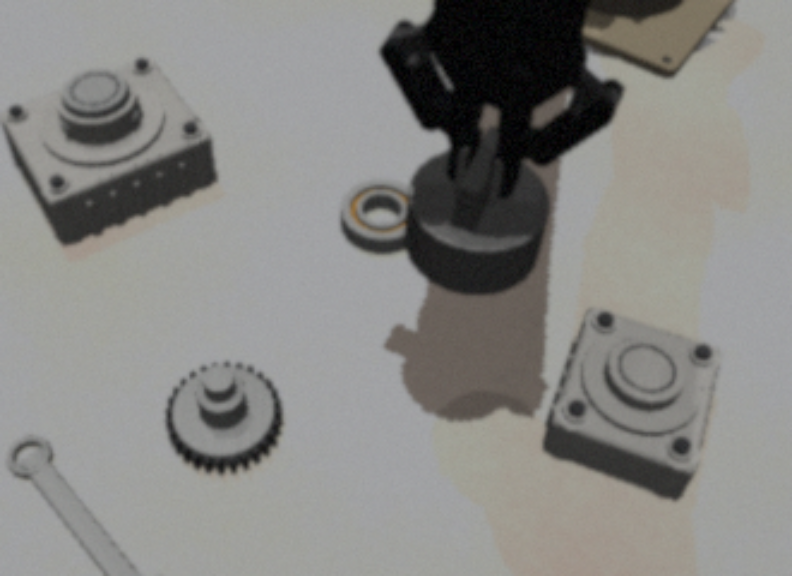

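```bash
python3 -m pendant '[[[0.5,-1.4,0],[0,-0.5,0],255],[[0.3,-1.2,-1],[0,0,0],255],[[0,0,-2.5],[0,0,0],255],[[0,0,-3],[0,0,0],255],[[0,0,-3],[0,0,0],255],[[0,0,-2],[0,0,0],255],[[0,0,-1],[0,0,0],255],[[0,0,0],[0,0,0],255],[[0,0,0],[0,0,0],255]]'
python3 - <<'E'
from h import *
o=manip.get_obs();M=R.from_quat(o['ee_rot']).as_matrix();print(o['position'],M[:,2],o['joint_velocities'],o['ft_force'])
E
```

```text
clock: 8.57
position: [0.5602, 0.0865, 0.0988]
ee_rot: [0.769, -0.639, 0.001, 0.001]
ft_force: [-0.4, 0.9, -0.9]
grip_width: 0.142
[0.5602 0.0865 0.0988] [ 0.     -0.0038 -1.    ] [ 0.0046 -0.0007  0.0008  0.     -0.0002 -0.0007  0.0028] [-0.3914  0.9482 -0.8539]
```

```bash
python3 -m pendant '[[[0,0,-1],[0.2,0,0],255],[[0,0,-1],[0,0,0],255],[[0,0,-0.5],[0,0,0],255],[[0,0,-0.2],[0,0,0],255],[[0,0,0],[0,0,0],255],[[0,0,0],[0,0,0],255]]'
python3 - <<'E'
from h import *
o=manip.get_obs();M=R.from_quat(o['ee_rot']).as_matrix();print(o['position'],M[:,2],o['ft_force'])
c=snap('scene','s6')
cv2.imwrite('pics/s6c.png',cv2.resize(c['pixels'][170:310,230:400][:,:,::-1],None,fx=4,fy=4))
E
```

```text
clock: 9.32
position: [0.5609, 0.0867, 0.0712]
ee_rot: [0.769, -0.639, 0.001, -0.001]
ft_force: [0.2, -1.4, -1.4]
grip_width: 0.145
[0.5609 0.0867 0.0712] [ 0.0022  0.0001 -1.    ] [ 0.2087 -1.4226 -1.4139]
```

View pics/s6c.png

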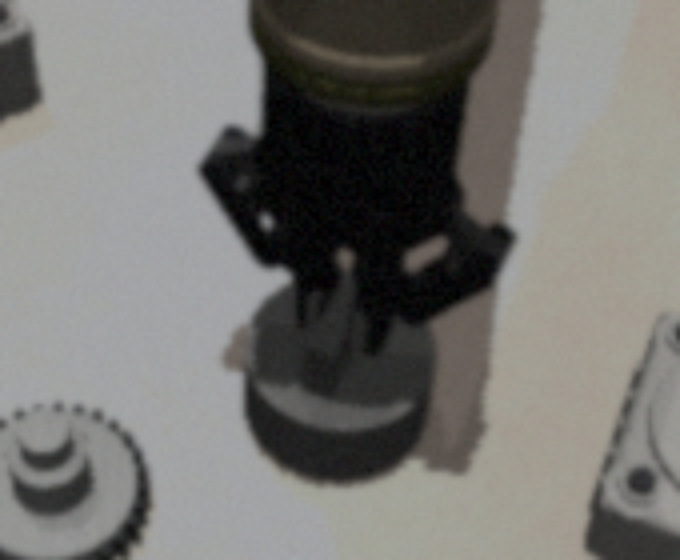

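The cap is close to the bench and clear of the gear and casting. I'll lower it in small steps until it touches.

```bash
python3 -m pendant '[[[0,0,-0.2],[0,0,0],255],[[0,0,-0.1],[0,0,0],255],[[0,0,-0.1],[0,0,0],255]]';python3 -m pendant '[[[0,0,-0.1],[0,0,0],255],[[0,0,-0.1],[0,0,0],255]]'; python3 -m pendant '[[[0,0,-0.1],[0,0,0],255],[[0,0,-0.1],[0,0,0],255]]'
```

```text
clock: 9.75
position: [0.5612, 0.0867, 0.0674]
ee_rot: [0.769, -0.639, 0.001, -0.001]
ft_force: [-0.1, 0.6, -0.8]
grip_width: 0.144
clock: 10.0
position: [0.5613, 0.0867, 0.0654]
ee_rot: [0.769, -0.639, 0.001, -0.001]
ft_force: [-0.2, -0.5, 4.5]
grip_width: 0.148
clock: 10.25
position: [0.5615, 0.0866, 0.0652]
ee_rot: [0.769, -0.639, 0.002, -0.001]
ft_force: [-6.2, -2.1, 13.7]
grip_width: 0.152
```

It touched down at 0.065, as expected. I'll release it.

```bash
python3 -m pendant '[[[0,0,0.02],[0,0,0],255],[[0,0,0],[0,0,0],255],[[0,0,0],[0,0,0],150],[[0,0,0],[0,0,0],80],[[0,0,0],[0,0,0],40],[[0,0,0],[0,0,0],40],[[0,0,0],[0,0,0],40]]'; python3 -m pendant '[[[0,0,1],[0,0,0],40],[[0,0,2],[0,0,0],40],[[0,0,4],[0,0,0],40],[[0,0,5],[0,0,0],40],[[0,0,5],[0,0,0],40],[[0,0,0],[0,0,0],40]]'
python3 - <<'E'
from h import *
o=manip.get_obs();M=R.from_quat(o['ee_rot']).as_matrix();print(o['position'],M[:,2],np.degrees(np.arctan2(M[1,0],M[0,0])))
c=snap('scene','s7')
cv2.imwrite('pics/s7c.png',cv2.resize(c['pixels'][120:340,120:460][:,:,::-1],None,fx=2.3,fy=2.3))
t=snap('top','t7')
for c in (c,t):
    P=cloud(c)
    for lo,hi in((.068,.082),(.036,.048)):
        q=P[(P[...,2]>lo)&(P[...,2]<hi)&(np.linalg.norm(P[...,:2]-[.561,.087],axis=-1)<.06)]
        if len(q)>5: print(len(q),np.median(q[:,2]),cv2.minAreaRect(q[:,:2].astype(np.float32)))
E
```

```text
clock: 11.12
position: [0.5616, 0.0867, 0.0654]
ee_rot: [0.769, -0.639, 0.002, -0.001]
ft_force: [-0.5, -0.2, -1.0]
grip_width: 0.843
clock: 11.88
position: [0.5611, 0.0876, 0.2481]
ee_rot: [0.77, -0.638, 0.003, -0.003]
ft_force: [0.0, -0.4, -0.5]
grip_width: 0.844
[0.5611 0.0876 0.2481] [ 0.0084  0.0003 -1.    ] -79.35525618049438
246 0.07437241119568333 ((0.5629061460494995, 0.08777067065238953), (0.05738010257482529, 0.014463149011135101), 11.010209083557129)
1252 0.04155552957273895 ((0.5636100769042969, 0.08779266476631165), (0.08337082713842392, 0.08506521582603455), 18.12446403503418)
340 0.04203723950850613 ((0.5615924000740051, 0.05689432471990585), (0.06327397376298904, 0.02395010180771351), 9.221173286437988)
```

View pics/s7c.png

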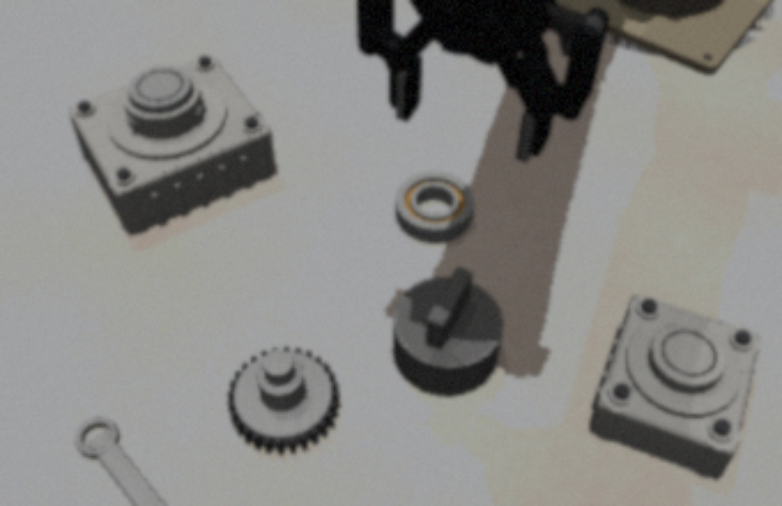

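The cap is upright on the bench (flat top at 42 mm, bar top at 74 mm), and the gear and bearing haven't been touched. Next I go back over the housing while closing the jaws.

```bash
python3 -m pendant '[[[0,-2,0],[0,-0.5,-2],150],[[-0.2,-4.2,0],[0,0,-4],255],[[-0.2,-4.2,0],[0,0,-4],255],[[-0.2,-4.2,0],[0,0,-4],255],[[-0.2,-4.2,0],[0,0,-4],255],[[-0.2,-4.2,0],[0,0,-4],255],[[-0.2,-4,0],[0,0,-3],255],[[-0.2,-2.5,-1],[0,0,-2],255],[[0,-1,-2],[0,0,0],255],[[0,0,0],[0,0,0],255],[[0,0,0],[0,0,0],255]]' 40
python3 - <<'E'
from h import *
o=manip.get_obs();M=R.from_quat(o['ee_rot']).as_matrix();print(o['position'],M[:,2],o['grip_width'],o['joint_velocities'])
c=load('s7');w=snap('wrist','w8');cv2.imwrite('pics/w8b.png',np.clip(w['pixels'][:,:,::-1]*1.3,0,255).astype('uint8'))
for n,c in(('scene7',c),('top7',load('t7')),('wrist',w)):
    P=cloud(c);d=np.linalg.norm(P[...,:2]-[.544,-.236],axis=-1)
    q=P[(d<.04)&(P[...,2]>.094)&(P[...,2]<.105)]
    if len(q)>20: print(n,'piston',len(q),np.median(q[:,2]),cv2.minEnclosingCircle(q[:,:2].astype(np.float32)))
    q=P[(d<.045)&(d>.0293)&(P[...,2]>.084)&(P[...,2]<.094)]
    if len(q)>20: print(n,'rim',len(q),np.median(q[:,2]),cv2.minEnclosingCircle(q[:,:2].astype(np.float32)))
E
```

```text
clock: 13.35
position: [0.5344, -0.2383, 0.2029]
ee_rot: [-0.585, 0.811, 0.001, -0.002]
ft_force: [0.6, -0.1, 0.1]
grip_width: 0.002
[ 0.5344 -0.2383  0.2029] [-0.0043 -0.0016 -1.    ] 0.0015086821138729238 [ 0.0018  0.0095  0.0033  0.0161 -0.0009 -0.0037  0.0005]
scene7 piston 383 0.09751013547084486 ((0.5442618727684021, -0.23627206683158875), 0.028179585933685303)
scene7 rim 169 0.08915079414249927 ((0.5445823073387146, -0.23633544147014618), 0.0352693572640419)
top7 piston 789 0.09821953470105904 ((0.5429157614707947, -0.23691290616989136), 0.027697162702679634)
top7 rim 333 0.08992582212386602 ((0.5431261658668518, -0.2368771731853485), 0.03457997366786003)
wrist piston 4445 0.09703017904924924 ((0.5437950491905212, -0.23589226603507996), 0.027569249272346497)
wrist rim 1731 0.08902375756709935 ((0.5436772704124451, -0.23579688370227814), 0.034701116383075714)
```

View pics/w8b.png

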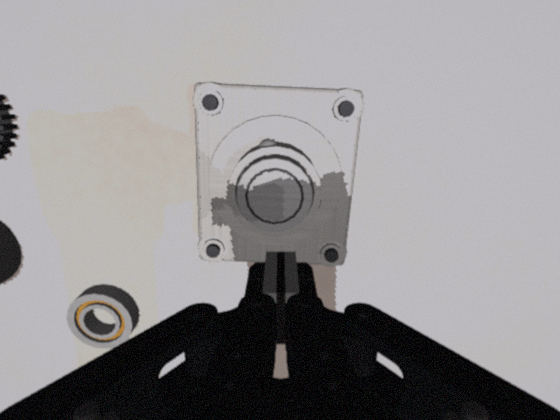

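Piston top at 0.097–0.098 and rim at 0.089–0.090 in all three views, so 8 mm proud as given. The centre is (0.5437, −0.2362).

```bash
python3 -m pendant '[[[0.9,0.2,-1],[0,-0.25,0],255],[[0,0,-2],[0,0,0],255],[[0,0,-2.5],[0,0,0],255],[[0,0,-1.5],[0,0,0],255],[[0,0,-0.5],[0,0,0],255],[[0,0,0],[0,0,0],255],[[0,0,0],[0,0,0],255]]'
python3 - <<'E'
from h import *
o=manip.get_obs();M=R.from_quat(o['ee_rot']).as_matrix();print(o['position'],M[:,2],o['ft_force'],manip.tcp_to_tips)
E
```

```text
clock: 14.28
position: [0.5481, -0.2322, 0.1274]
ee_rot: [-0.588, 0.809, -0.003, 0.002]
ft_force: [0.1, -0.4, -0.2]
grip_width: -0.002
[ 0.5481 -0.2322  0.1274] [ 0.0064 -0.0022 -1.    ] [ 0.1154 -0.4485 -0.1767] 0.017
```

```bash
python3 -m pendant '[[[-0.3,-0.3,-0.3],[0.1,0.3,0],255],[[0,0,-0.3],[0,0,0],255],[[0,0,0],[0,0,0],255],[[0,0,0],[0,0,0],255]]'
python3 -m pendant '[[[0,0,-0.15],[0,0,0],255],[[0,0,-0.1],[0,0,0],255]]'
python3 - <<'E'
from h import *
o=manip.get_obs();M=R.from_quat(o['ee_rot']).as_matrix();print(o['position'],M[:,2],o['ft_force'])
E
```

```text
clock: 14.78
position: [0.5454, -0.236, 0.1222]
ee_rot: [-0.587, 0.809, -0.001, 0.001]
ft_force: [1.4, -0.2, 0.4]
grip_width: -0.002
clock: 15.02
position: [0.5455, -0.236, 0.1197]
ee_rot: [-0.587, 0.809, -0.001, 0.001]
ft_force: [-0.6, 0.9, -0.3]
grip_width: 0.001
[ 0.5455 -0.236   0.1197] [ 0.0028 -0.0015 -1.    ] [-0.5747  0.8892 -0.3432]
```

```bash
for i in 1; do python3 -m pendant '[[[-0.15,0,-0.1],[0,0.1,0],255],[[0,0,-0.1],[0,0,0],255]]'; python3 -m pendant '[[[0,0,-0.1],[0,0,0],255]]';python3 -m pendant '[[[0,0,-0.1],[0,0,0],255]]';python3 -m pendant '[[[0,0,-0.1],[0,0,0],255]]'; done
```

```text
clock: 15.28
position: [0.5438, -0.2359, 0.1175]
ee_rot: [-0.587, 0.809, -0.001, -0.0]
ft_force: [0.5, 0.9, 0.1]
grip_width: 0.001
clock: 15.4
position: [0.5438, -0.2359, 0.1165]
ee_rot: [-0.587, 0.809, -0.001, -0.0]
ft_force: [-0.1, -0.1, 0.4]
grip_width: -0.002
clock: 15.52
position: [0.5438, -0.2359, 0.1154]
ee_rot: [-0.587, 0.809, -0.001, -0.0]
ft_force: [-0.5, 0.6, 1.0]
grip_width: 0.0
clock: 15.65
position: [0.5439, -0.2359, 0.1148]
ee_rot: [-0.587, 0.809, -0.001, -0.0]
ft_force: [-2.8, 0.8, 5.1]
grip_width: -0.001
```

Contact came at about TCP z 0.1149, so flush should be near 0.107 at about 12 N.

```bash
python3 -m pendant '[[[0,0,-0.1],[0,0,0],255]]';python3 -m pendant '[[[0,0,-0.1],[0,0,0],255]]';python3 -m pendant '[[[0,0,-0.1],[0,0,0],255]]';python3 -m pendant '[[[0,0,-0.1],[0,0,0],255]]'
```

```text
clock: 15.78
position: [0.5439, -0.2359, 0.1142]
ee_rot: [-0.587, 0.809, -0.001, -0.0]
ft_force: [-2.3, 0.9, 6.5]
grip_width: -0.002
clock: 15.9
position: [0.5439, -0.2359, 0.1137]
ee_rot: [-0.587, 0.809, -0.001, -0.0]
ft_force: [-3.1, 1.3, 6.7]
grip_width: -0.002
clock: 16.02
position: [0.5439, -0.2359, 0.1133]
ee_rot: [-0.587, 0.809, -0.001, -0.0]
ft_force: [-3.3, 0.2, 7.2]
grip_width: 0.0
clock: 16.15
position: [0.5439, -0.2359, 0.1129]
ee_rot: [-0.587, 0.809, -0.001, -0.0]
ft_force: [-4.2, 1.2, 7.3]
grip_width: 0.001
```

```bash
python3 -m pendant '[[[0,0,-0.2],[0,0,0],255]]';python3 -m pendant '[[[0,0,-0.2],[0,0,0],255]]';python3 -m pendant '[[[0,0,-0.2],[0,0,0],255]]'
```

```text
clock: 16.27
position: [0.5439, -0.2359, 0.1116]
ee_rot: [-0.587, 0.809, -0.001, -0.0]
ft_force: [-3.3, 0.8, 8.4]
grip_width: 0.001
clock: 16.4
position: [0.5439, -0.2359, 0.1103]
ee_rot: [-0.587, 0.809, -0.001, -0.0]
ft_force: [-3.9, 1.7, 9.0]
grip_width: -0.002
clock: 16.52
position: [0.5439, -0.2359, 0.1091]
ee_rot: [-0.587, 0.809, -0.002, -0.0]
ft_force: [-5.3, 1.6, 10.0]
grip_width: -0.003
```

```bash
python3 -m pendant '[[[0,0,-0.2],[0,0,0],255]]';python3 -m pendant '[[[0,0,-0.15],[0,0,0],255]]'
python3 - <<'E'
from h import *
for i in range(4):
    w=snap('wrist','w9');o=manip.get_obs();print(o['clock'],o['position'],o['ft_force'])
s=snap('scene','s9')
cv2.imwrite('pics/w9b.png',np.clip(cv2.resize(w['pixels'][100:320,160:400][:,:,::-1],None,fx=2.7,fy=2.7,interpolation=3)*1.6,0,255).astype('uint8'))
cv2.imwrite('pics/s9b.png',np.clip(cv2.resize(s['pixels'][125:225,140:250][:,:,::-1],None,fx=5,fy=5,interpolation=3)*1.4,0,255).astype('uint8'))
for n,c in(('wrist',w),('scene',s)):
    P=cloud(c);d=np.linalg.norm(P[...,:2]-[.5437,-.2362],axis=-1)
    for nm,a,b in(('pist',.012,.026),('rim',.030,.034)):
        q=P[(d<b)&(d>a)&(P[...,2]>.08)&(P[...,2]<.1)][:,2];print(n,nm,len(q),np.percentile(q,[20,50,80]))
E
```

```text
clock: 16.65
position: [0.5439, -0.2359, 0.1081]
ee_rot: [-0.587, 0.809, -0.002, -0.0]
ft_force: [-4.4, 1.8, 9.7]
grip_width: 0.0
clock: 16.77
position: [0.5439, -0.2359, 0.1075]
ee_rot: [-0.587, 0.809, -0.002, -0.001]
ft_force: [-4.0, 2.2, 10.5]
grip_width: -0.001
16.825 [ 0.5439 -0.2359  0.1074] [-3.9312  1.6951 10.8328]
16.875 [ 0.5439 -0.2359  0.1075] [-4.7868  1.6244 11.3177]
16.925 [ 0.5439 -0.2359  0.1076] [-4.4859  2.1547 11.0291]
16.975 [ 0.5439 -0.2359  0.1076] [-4.0572  1.4804 10.4057]
wrist pist 4685 [0.089  0.0895 0.09  ]
wrist rim 2629 [0.0885 0.089  0.0895]
scene pist 211 [0.0893 0.0902 0.0912]
scene rim 175 [0.0839 0.0884 0.0901]
```

View pics/w9b.png

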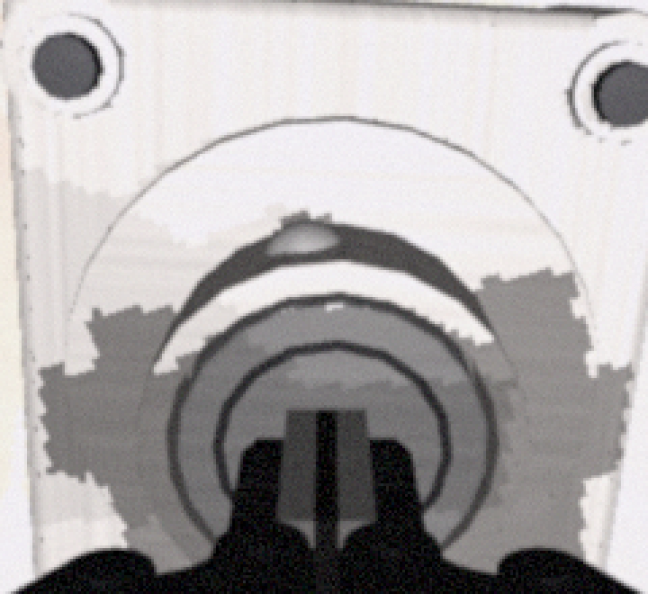

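View pics/s9b.png

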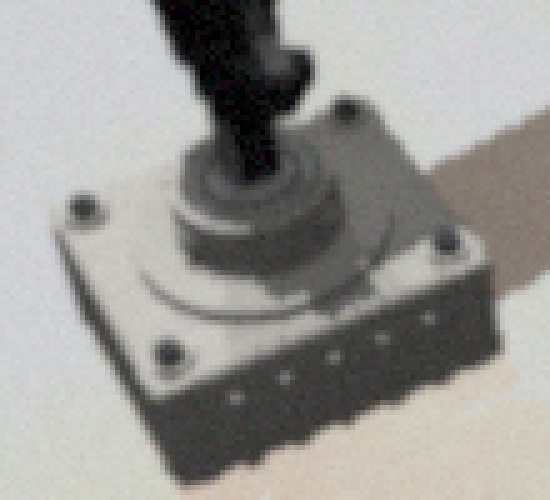

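The piston is about 0.5 mm proud (wrist depth 0.0895 against 0.0890, 10.8 N). One more small press.

```bash
python3 -m pendant '[[[0,0,-0.16],[0,0,0],255]]'
python3 - <<'E'
from h import *
F=[];D=[]
for i in range(6):
    w=snap('wrist','w10');o=manip.get_obs();F.append(o['ft_force']);print(o['clock'],o['position'])
    P=cloud(w);d=np.linalg.norm(P[...,:2]-[.5437,-.2362],axis=-1);m=(P[...,2]>.084)&(P[...,2]<.095)
    up=np.mgrid[0:420,0:560][0]<235
    A=P[(d<.026)&(d>.02)&m&up];B=P[(d<.0335)&(d>.0305)&m&up]
    # common plane slope + offset
    X=np.vstack([A,B]);l=np.r_[np.ones(len(A)),np.zeros(len(B))]
    G=np.c_[X[:,0]-.5437,X[:,1]+.2362,np.ones(len(X)),l];D.append([np.median(A[:,2])-np.median(B[:,2]),np.linalg.lstsq(G,X[:,2],rcond=None)[0][3]])
print(np.mean(F,0),D)
E
```

```text
clock: 17.15
position: [0.5439, -0.2359, 0.107]
ee_rot: [-0.587, 0.809, -0.002, -0.001]
ft_force: [-5.3, 1.9, 9.8]
grip_width: 0.0
17.2 [ 0.5439 -0.2359  0.1069]
17.25 [ 0.5439 -0.2359  0.107 ]
17.3 [ 0.5439 -0.2359  0.107 ]
17.35 [ 0.5439 -0.2359  0.107 ]
17.4 [ 0.5439 -0.2359  0.107 ]
17.45 [ 0.5439 -0.2359  0.107 ]
[-5.2791  2.1163 10.9763] [[np.float64(-0.0001358522712385929), np.float64(-0.0001128635125770272)], [np.float64(-0.00021965287761077645), np.float64(-0.00019850739071253232)], [np.float64(-0.00016786615810049366), np.float64(-0.00021072181805306678)], [np.float64(-0.00012203545729071175), np.float64(-0.00013096270025512308)], [np.float64(-6.14229967714347e-05), np.float64(-0.00010339060875361877)], [np.float64(-0.00014917164147359996), np.float64(-6.521218765441483e-05)]]
```

Flush: tips at 0.0900, piston minus rim about −0.1 mm, and steady. I'll check the cap and bystanders once more, then hand in.

Run:
```python
from h import *
s=snap('scene','s11');P=cloud(s)
for nm,xy,lo,hi in(('gear',(.677,.018),.012,.07),('bear',(.448,-.005),.012,.03),('captop',(.563,.088),.036,.048),('capbar',(.563,.088),.068,.082)):
    q=P[(P[...,2]>lo)&(P[...,2]<hi)&(np.linalg.norm(P[...,:2]-xy,axis=-1)<.06)];print(nm,cv2.minAreaRect(q[:,:2].astype(np.float32)),np.median(q[:,2]))
o=manip.get_obs();print(o['clock'],o['position'],o['ft_force'])
print(manip.hand_in())
```

```text
gear ((0.6791579127311707, 0.01893710345029831), (0.08391330391168594, 0.08319738507270813), 50.155357360839844) 0.01963792051970281
bear ((0.44974690675735474, -0.004039522260427475), (0.06961488723754883, 0.06826017051935196), 55.723506927490234) 0.018826227267122075
captop ((0.5631649494171143, 0.08787637203931808), (0.08373942226171494, 0.08435254544019699), 16.714160919189453) 0.041598678937652456
capbar ((0.5623091459274292, 0.08752062171697617), (0.05753035098314285, 0.014116453006863594), 11.034573554992676) 0.07440434012947866
17.5 [ 0.5439 -0.2359  0.107 ] [-5.7776  1.2803 10.3258]
the job is handed in; nothing more can be done
None
```

I pulled the cap straight up off the servo and set it down upright on open bench at about (0.563, 0.088). Then I pressed the piston flush with the closed fingertips and handed in at 17.5 s, still holding it there.

**Last checks:**
- **Piston:** the fingertips stood at z = 0.0900 m and held steady. The wrist camera put the piston top within about 0.1–0.2 mm of the rim. Travel from first contact was about 8 mm, and the piston never went near its stop.
- **Cap:** it stands upright, with its flat top at 42 mm and the bar top at 74 mm.
- **Gear and bearing:** both read within 1 mm of where they were at the start.

**What disagreed:**
- The upward force read 10–11 N, a little under the stated "about 12 N" at flush. There was also about 5 N of sideways friction.
- When I put the cap down, the last small downward step pressed it on the bench with about 14 N before I let go.
- A hand-picked two-view measurement of the bar top gave 134 mm, against 138 mm from the depth images and 139 mm stated. I used the depth values.

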